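# Put the washed cutlery and kitchen tools back into its fitted drawer insert

## Robot

A 7-joint arm with a two-finger parallel gripper is mounted at the origin on a cart in front of the work surface, level with it; the furniture and walls round the work are solid. World frame = base frame: x ahead of the robot, y to its left, z up, the work surface at z = 0. Lengths are in mm, angles in rad, forces in N, time in s.
With the tool pointing down it reaches from about 400 to 900 mm from the base axis. Payload 5.5 kg.
Tool frame: the origin (TCP) lies midway between the tips of the shut fingers; the grasp point (between the pads) lies 19 mm behind it (r.tcp_to_grasp is the distance from the TCP to the grasp point, in mm); z points along the fingers, y is the line along which they close (so a half turn about z gives the same grasp; the last joint's range is limited). The gripper opens to 85 mm and grips with 20 to 120 N. Pads are 22 mm wide; open, the fingers measure 114 mm over their backs; the gripper's body (76 mm by 85 mm) begins 54 mm behind the grasp point. The pads swing forward as they close: fully open they stand 13 mm farther back than shut.
Start: joints at [-0.864, 0.501, -0.427, 1.55, 0.221, 1.138, -0.21], TCP at [279.056, 587.05, 192.61] pointing down, gripper open.
Joint ranges: [-2.88, 2.88], [-0.31, 2.03], [-1.54, 1.56], [0.2, 2.42], [-1.41, 4.55], [0.19, 2.02], [-2.57, 2.57]. Speed limits (rad/s): [2.57, 2.57, 3.14, 3.14, 3.14, 3.14, 3.14].

## Interface

Orientations are given as a unit quaternion [w, x, y, z].
In Python, from station import r, solver, sensors, vision, ticket gives the robot as it stands. The module is installed in compiled form; this text tells all that it offers. Calls block until the motion is done:
- r.move_pose(position, orientation): joint-space move of the TCP to a pose.
- r.line_to(position, frame=None, v=150): straight line of the TCP; frame=None keeps the orientation; v is the mean speed in mm/s.
- r.movej(angles): joint-space move.
- r.grip(opening): opening from 0.0 (shut) to 1.0 (fully open); the grip force is fixed at half the most; returns when the fingers have stopped.
- r.pause(seconds).
- solver.ik(position, orientation): joint angles nearest the present ones, or None.
- sensors.observe(): the state.
- vision.get_image(name): name is "scene" or "top" or "wrist"; returns a dict with "image" (400x640x3 uint8, red, green, blue), "fx", "fy", "cx", "cy" (pixels), "extrinsics" (4x4, takes a point from world to camera coordinates). Camera axes: x right, y up, looking along -z (the intrinsics and any distortion apply to the point x, -y, -z); pixel columns grow to the right and rows downward; lengths in mm; the calibration is good to about 2 mm. A picture is of the moment at which its call begins. There is no depth.
A pose or a line that the arm cannot do raises r.IKError and nothing moves.
- ticket.finish_job(): hands the job in; it is judged then, once.
The state is a dict: "clock": time; "joints": joint angles; "dq": joint speeds; "joint_torque": joint torques, N m; "tcp_pos": TCP position; "tcp_rot": TCP orientation; "ft_force": force on the tool from outside, world axes, zero at the start; "ft_torque": the same for the moment, N m; "finger_gap": opening from 0.0 (shut) to 1.0 (fully open); "finger_force": force on a finger pad.
Only numpy, scipy, OpenCV 4.12 (cv2) and the standard library are available. Lean on these libraries where they do the work, as an engineer would, in place of code of your own. Each camera call takes 0.05 s, during which the arm holds its last target. There are 200 camera calls.

## Task

The washed fork, spoon, vegetable peeler and bottle opener lie on the worktop beside the wooden drawer insert, whose blocks can stand in any order. Put each piece into the bay that is cut to its size and shape, lying flat on the bay's felt floor, and leave the lime where it lies.

Things in the scene. Friction and masses are not known exactly. Their poses are not given: they have to be found in the camera images.
- fork_1: Steel table fork, 196 mm long, 27 mm wide at the tines, 15 mm high, about 40 g. Its shank arches: at its middle it is 10 mm wide, 3 mm thick, its top 14 mm up. Origin: centre of its underside as it lies; x runs along it toward the head, z up. Grip it across its middle from above. It starts flat on the worktop, head away from the robot, within 13 degrees.
- spoon_1: Steel dessert spoon, 194 mm long, 39 mm wide at the bowl, 17 mm high, about 45 g. Its shank arches: at its middle it is 10 mm wide, 3 mm thick, its top 16 mm up. Origin: centre of its underside as it lies; x runs along it toward the head, z up. Grip it across its middle from above. It starts flat on the worktop, head away from the robot, within 13 degrees.
- peeler_1: Vegetable peeler with a slim yellow handle and a short steel blade, 170 x 25 x 18 mm, 25 mm wide to the fingers, about 80 g. Origin: centre of its underside as it lies; x runs along it toward the head, z up. Grip it across its middle from above. It starts flat on the worktop, head away from the robot, within 13 degrees.
- opener_1: Bottle opener with a yellow handle and a steel head, 174 x 41 x 20 mm, 41 mm wide to the fingers, about 80 g. Origin: centre of its underside as it lies; x runs along it toward the head, z up. Grip it across its middle from above. It starts flat on the worktop, head away from the robot, within 13 degrees.
- insert_frame: Wooden frame of the drawer insert, fixed, 286 mm across, 250 mm deep, rim 26 mm high; origin under its centre, x away from the robot. Its four blocks stand on its 4 mm bottom, 67.5 mm apart, in random order. A finger channel 48 mm wide, as deep as the bays, crosses blocks and side rims at mid-length. Wall cabinets overhang from x = 0.58 m, 0.49 m up: carry low, in straight lines.
- fork_block: Fixed wooden block, 232 x 67 x 20 mm, one of four in the insert. Origin: centre of its underside; x along the bay to its head end (away from the robot), z up. Bay centred on the origin, floor 3 mm above it, walls up to 20 mm, open at the sides for |x| < 24 mm. For the fork: a long slim bay, 212 mm long, 43 mm wide at the head end (x > 24 mm) and 36 mm at the handle end.
- spoon_block: Fixed wooden block, 232 x 67 x 20 mm, one of four in the insert. Origin: centre of its underside; x along the bay to its head end (away from the robot), z up. Bay centred on the origin, floor 3 mm above it, walls up to 20 mm, open at the sides for |x| < 24 mm. For the spoon: a long keyhole-shaped bay, 210 mm long, 55 mm wide at the head end (with slanted corners) and 36 mm at the handle end.
- peeler_block: Fixed wooden block, 232 x 67 x 20 mm, one of four in the insert. Origin: centre of its underside; x along the bay to its head end (away from the robot), z up. Bay centred on the origin, floor 3 mm above it, walls up to 20 mm, open at the sides for |x| < 24 mm. For the peeler: a short, slim, plain oblong bay, 186 mm long and 41 mm wide all along.
- opener_block: Fixed wooden block, 232 x 67 x 20 mm, one of four in the insert. Origin: centre of its underside; x along the bay to its head end (away from the robot), z up. Bay centred on the origin, floor 3 mm above it, walls up to 20 mm, open at the sides for |x| < 24 mm. For the bottle opener: a broad, plain oblong bay, 190 mm long and 57 mm wide all along.
- lime_1: A green lime, 60 x 48 x 48 mm, about 60 g, lying loose among the pieces; not to be moved. Origin: centre of its underside at the start.

How it is judged (in metres and radians):
At the end, for the whole second after the job is handed in: The fork, the spoon, the peeler and the opener each lie in their own block's bay: middle within 16 mm of the block's middle, along the bay within 0.15 rad, level along their length within 0.06 rad, right side up, on the floor (underside not over 5.5 mm above it), and at rest (under 20 mm/s) (horizontal distance between fork_1 and fork_block below 0.016 m and z of fork_1 in the frame of fork_block between 0 and 0.0085 m and angle between the x axis of fork_1 and the x axis of fork_block, either way round below 0.15 rad and angle between fork_1's own x axis and vertical between 1.51 and 1.63 rad and angle between each of fork_1, spoon_1, peeler_1, opener_1's own z axis and vertical below 0.4 rad and linear speed of each of fork_1, spoon_1, peeler_1, opener_1 below 0.02 m/s and horizontal distance between spoon_1 and spoon_block below 0.016 m and z of spoon_1 in the frame of spoon_block between 0 and 0.0085 m and angle between the x axis of spoon_1 and the x axis of spoon_block, either way round below 0.15 rad and angle between spoon_1's own x axis and vertical between 1.51 and 1.63 rad and horizontal distance between peeler_1 and peeler_block below 0.016 m and z of peeler_1 in the frame of peeler_block between 0 and 0.0085 m and angle between the x axis of peeler_1 and the x axis of peeler_block, either way round below 0.15 rad and angle between peeler_1's own x axis and vertical between 1.51 and 1.63 rad and horizontal distance between opener_1 and opener_block below 0.016 m and z of opener_1 in the frame of opener_block between 0 and 0.0085 m and angle between the x axis of opener_1 and the x axis of opener_block, either way round below 0.15 rad and angle between opener_1's own x axis and vertical between 1.51 and 1.63 rad); the robot touches nothing.
It fails at once if the lime is moved by more than 30 mm (distance of lime_1 from where it was at the start of the episode above 0.03 m).
It also fails if it takes over 106 s, if anything falls off the work surface, if the arm or the gripper's body presses on something with over 40 N, if the wrist force passes 120 N, or if a joint passes its speed limit or range.

## Working session

There is one attempt and no reset: what is moved stays moved. The work goes in short steps, each a Python script; the robot and the scene stay as the last script left them, time stands still between calls to the robot, and variables do not carry over. Pictures are saved under pics/ and viewed, at most 14 in all, crops included, and the job is handed in when it is done.

```bash
mkdir -p pics; python3 - <<'E'
from station import r, solver, sensors, vision
import cv2,numpy as np
np.set_printoptions(precision=4,suppress=True)
o=sensors.observe(); print(o)
for n in("top","scene"):
    d=vision.get_image(n); cv2.imwrite(f"pics/{n}0.png",d["image"][:,:,::-1])
    print(n,{k:v for k,v in d.items() if k!="image"})
E
```

```text
{'clock': 0.0, 'joints': array([-0.8638,  0.5019, -0.4268,  1.5514,  0.2208,  1.1383, -0.2103]), 'dq': array([ 0.002 ,  0.0014,  0.0003,  0.0009,  0.0003,  0.0001, -0.0014]), 'joint_torque': array([  0.0018, -56.9522,  -5.8153, -28.0931,   0.0107,   0.0121,
        -0.    ]), 'tcp_pos': array([278.8066, 586.3141, 191.5513]), 'tcp_rot': array([-0.0002,  0.22  ,  0.9755, -0.001 ]), 'ft_force': array([0.2375, 0.2558, 0.0986]), 'ft_torque': array([-0.0312, -0.0094, -0.0343]), 'finger_force': 0.0, 'finger_gap': 0.9984444163721015}
top {'fx': 469.6790937242195, 'fy': 469.6790937242195, 'cx': 320.3667087783807, 'cy': 202.4302811866626, 'extrinsics': array([[   -0.0269,    -0.9996,     0.0075,    22.6372],
       [    0.9887,    -0.0255,     0.1477,  -485.2516],
       [   -0.1474,     0.0114,     0.989 , -1216.7247],
       [    0.    ,     0.    ,     0.    ,     1.    ]])}
scene {'fx': 458.0682635791594, 'fy': 458.0682635791594, 'cx': 308.7952634227276, 'cy': 191.5068786794438, 'extrinsics': array([[    0.6732,    -0.7394,    -0.0013,  -289.6042],
       [    0.4891,     0.444 ,     0.7508,  -290.0825],
       [   -0.5546,    -0.5061,     0.6606, -1054.2759],
       [    0.    ,     0.    ,     0.    ,     1.    ]])}
```

View pics/top0.png

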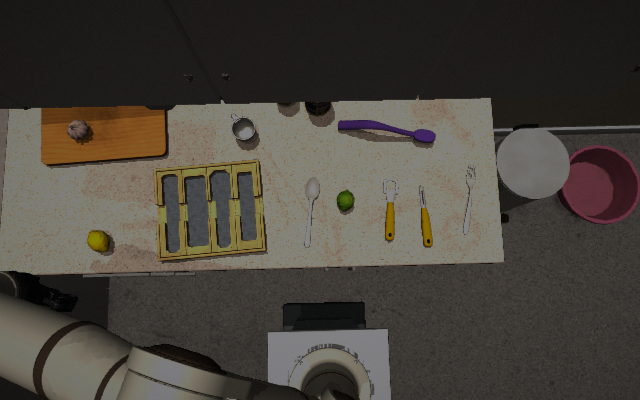

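View pics/scene0.png

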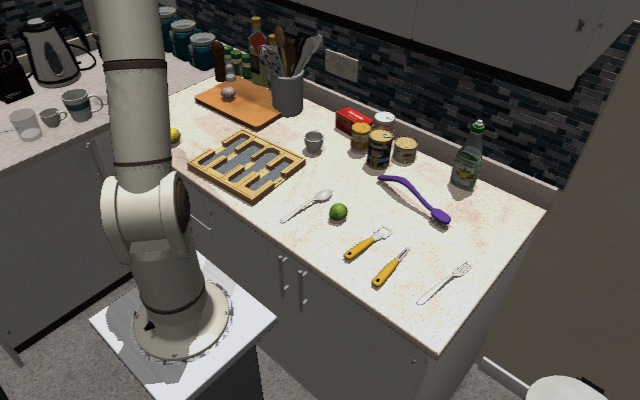

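Top view: the insert spans about (155–265, 160–260). The spoon is near (311,212), the lime (345,201), the opener (390,210), the peeler (426,216) and the fork (470,200). I'll enlarge both areas next.

```bash
python3 - <<'E'
import cv2,numpy as np
i=cv2.imread("pics/top0.png")
def crop(n,x0,y0,x1,y1,s):
    c=cv2.resize(i[y0:y1,x0:x1],None,fx=s,fy=s,interpolation=cv2.INTER_CUBIC)
    for x in range(-(-x0//10)*10,x1,10): cv2.putText(c,str(x),(int((x-x0)*s),8),0,.3,(0,0,255));c[::4,int((x-x0+.5)*s)]=(0,0,255)
    for y in range(-(-y0//10)*10,y1,10): cv2.putText(c,str(y),(0,int((y-y0+.5)*s)),0,.3,(0,0,255));c[int((y-y0+.5)*s),::4]=(0,0,255)
    cv2.imwrite(n,c)
crop("pics/ins.png",148,155,272,265,5)
crop("pics/pcs.png",295,160,485,255,4.2)
E
```

```text
(no output)
```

View pics/ins.png

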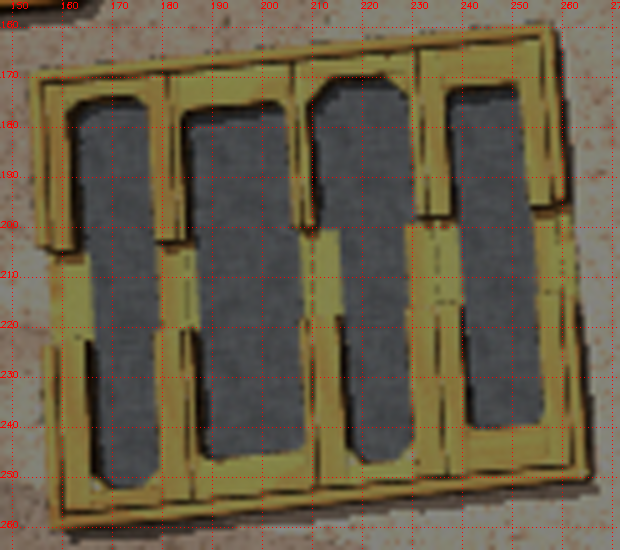

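View pics/pcs.png

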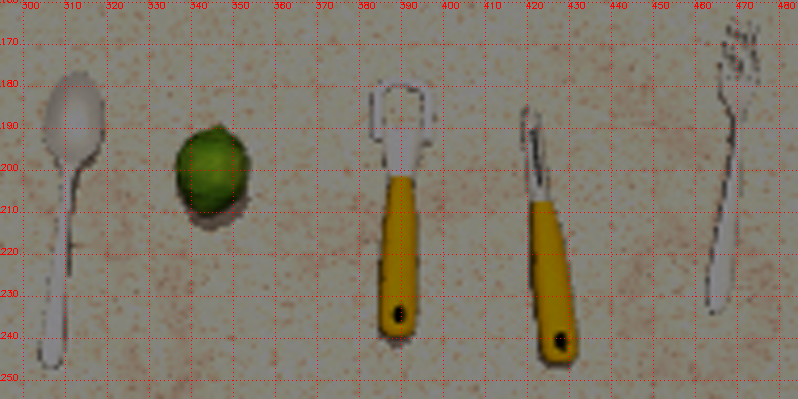

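The crops show the bay order from left (+y) to right: fork (slim, long), opener (broad), spoon (keyhole), peeler (short, slim). The insert's rim corners are at about (155.1,170.5), (258.5,160.1), (266.1,250.1) and (159.1,260.1). Now I'll compute poses and check the sizes.

```bash
cat > h.py <<'E'
from station import r, solver, sensors, vision, ticket
import numpy as np, cv2
from scipy.optimize import least_squares
np.set_printoptions(precision=3,suppress=True)
def proj(d,P):
    c=np.atleast_2d(P)@d["extrinsics"][:3,:3].T+d["extrinsics"][:3,3]
    return np.c_[d["fx"]*c[:,0]/-c[:,2]+d["cx"], d["fy"]*c[:,1]/c[:,2]+d["cy"]]
def ray(d,uv,z):
    E=d["extrinsics"]; R=E[:3,:3]; o=-R.T@E[:3,3]
    v=R.T@np.array([(uv[0]-d["cx"])/d["fx"],-(uv[1]-d["cy"])/d["fy"],-1])
    return o+v*(z-o[2])/v[2]
def quat(yaw,flip=False):   # tool down, closing axis across a piece whose x axis has this yaw
    a=yaw/2+(0 if flip else np.pi/2)
    return np.array([0,np.cos(a),np.sin(a),0])
E
python3 - <<'E'
from h import *
import json
d=vision.get_image("top")
c=np.array([[155.1,170.5],[258.5,160.1],[266.1,250.1],[159.1,260.1]])
L=np.array([[125,143],[125,-143],[-125,-143],[-125,143]])
rect=lambda p:np.c_[L@np.array([[np.cos(p[2]),np.sin(p[2])],[-np.sin(p[2]),np.cos(p[2])]])+p[:2],np.full(4,26)]
s=least_squares(lambda p:(proj(d,rect(p))-c).ravel(),[450,290,0])
print("insert",s.x,"resid px",s.fun)
p=s.x; out={}
ax=np.array([np.cos(p[2]),np.sin(p[2])]); ay=np.array([-ax[1],ax[0]])
for n,k in zip(["fork","opener","spoon","peeler"],[1.5,.5,-.5,-1.5]):
    out[n+"_block"]=[*(p[:2]+ay*k*67.5),p[2]]
E={"spoon":((312.8,176.6,9),(306.4,247.1,4),194),"opener":((390.5,179,10),(388.8,240,10),174),
"peeler":((420.2,185.2,9),(427.8,246.4,9),170),"fork":((471.2,163.8,8),(464,234,4),196)}
for n,(h,t,l) in E.items():
    a,b=ray(d,h[:2],h[2]),ray(d,t[:2],t[2]); v=a-b
    out[n]=[*((a+b)/2)[:2],float(np.arctan2(v[1],v[0]))]
    print(n,np.linalg.norm(v[:2]),l)
for n,v in out.items(): print(n,np.array(v))
print("lime",ray(d,(345,201),24))
json.dump({k:list(map(float,v)) for k,v in out.items()},open("poses.json","w"))
print("feature px check, bay centres",[proj(d,[*out[n][:2],7]) for n in out if "block" in n])
for n in out:
    x,y,w=out[n]
    for f in (0,1): 
        q=solver.ik([x,y,5],quat(w,f)); print(n,f,None if q is None else np.array(q))
E
```

```text
insert [475.737 306.244   0.072] resid px [-1.048 -1.436  0.876 -0.988  0.791  0.76  -0.609  1.472]
spoon 193.5607587571189 194
opener 167.60128250701567 174
peeler 168.16982017631298 170
fork 196.14432049292682 196
fork_block [468.475 407.233   0.072]
opener_block [473.316 339.907   0.072]
spoon_block [478.157 272.58    0.072]
peeler_block [482.998 205.254   0.072]
spoon [465.8    39.407  -0.114]
opener [ 466.067 -178.365   -0.076]
peeler [ 446.518 -271.012    0.064]
fork [ 490.464 -394.38    -0.168]
lime [489.644 -56.755  24.   ]
feature px check, bay centres [array([[174.039, 214.007]]), array([[198.939, 211.6  ]]), array([[223.782, 209.198]]), array([[248.567, 206.802]])]
fork_block 0 [-0.461  0.682 -0.404  1.749  0.358  0.784  0.602]
fork_block 1 [-0.885  0.649  0.17   1.765 -0.152  0.74  -2.136]
opener_block 0 [-0.358  0.631 -0.404  1.848  0.354  0.734  0.684]
opener_block 1 [-0.798  0.598  0.167  1.864 -0.148  0.691 -2.044]
spoon_block 0 [-0.25   0.587 -0.4    1.929  0.344  0.693  0.785]
spoon_block 1 [-0.699  0.556  0.166  1.945 -0.145  0.652 -1.942]
peeler_block 0 [-0.14   0.551 -0.386  1.992  0.328  0.658  0.906]
peeler_block 1 [-0.588  0.523  0.166  2.008 -0.143  0.622 -1.827]
spoon 0 [ 0.067  0.459 -0.246  2.132  0.201  0.572  1.133]
spoon 1 [-0.352  0.457  0.248  2.146 -0.205  0.56  -1.638]
opener 0 [ 0.34   0.486 -0.035  2.064  0.029  0.592  1.78 ]
opener 1 [-0.115  0.542  0.523  2.079 -0.451  0.631 -0.93 ]
peeler 0 [ 0.446  0.515  0.059  2.011 -0.05   0.617  2.173]
peeler 1 [-0.214  0.737  0.93   2.031 -0.838  0.81  -0.286]
fork 0 [ 0.482  0.664  0.208  1.743 -0.187  0.754  2.186]
fork 1 [-0.02   0.915  0.975  1.76  -0.905  0.986 -0.414]
```

The sizes agree to within a few mm, but the insert fit leaves about a 1.3 px bias. I'll check it from closer with the wrist camera on the way over.

```bash
cat >> h.py <<'E'
import json
POS=json.load(open("poses.json"))
def shot(n,tag,marks=()):
    d=vision.get_image(n); im=d["image"][:,:,::-1].copy()
    np.save(f"pics/{tag}.npy",d,allow_pickle=True)
    for P in marks:
        u=proj(d,P)[0]; cv2.drawMarker(im,tuple(int(round(t)) for t in u),(255,0,255),cv2.MARKER_CROSS,9,1)
    cv2.imwrite(f"pics/{tag}.png",im); return d
def loc(n,x,y,z=0):
    px,py,w=POS[n]; return [px+x*np.cos(w)-y*np.sin(w),py+x*np.sin(w)+y*np.cos(w),z]
E
python3 - <<'E'
from h import *
r.move_pose([420,306,300],quat(0.072))
m=[loc(n+"_block",x,y,24) for n,w,l in(("fork",36,212),("opener",57,190),("spoon",36,210),("peeler",41,186)) for x,y in ((-l/2,0),(l/2,0),(-50,w/2),(-50,-w/2))]
d=shot("wrist","w_ins",m)
o=sensors.observe(); print(o["clock"],o["tcp_pos"],o["tcp_rot"]); E=d["extrinsics"];print("cam",-E[:3,:3].T@E[:3,3])
E
```

```text
1.4583 [419.265 307.19  299.698] [-0.    -0.037  0.999  0.   ]
cam [347.817 300.886 480.975]
```

View pics/w_ins.png

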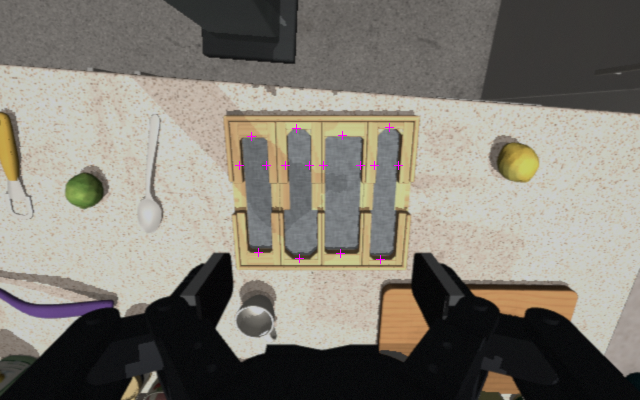

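The wrist view shows the bays where I expected, with the crosses 1–2 px left of the felt, so the insert is about 2.5 mm further +y. I'll pin it down with an enlarged crop.

```bash
python3 - <<'E'
from h import *
d=np.load("pics/w_ins.npy",allow_pickle=True).item(); im=d["image"][:,:,::-1]
x0,y0,s=222,110,3.8
c=cv2.resize(im[y0:y0+165-8,x0:x0+200],None,fx=s,fy=s,interpolation=cv2.INTER_CUBIC)
for k in (1.5,.5,-.5,-1.5):
    P=POS["fork_block"]
n=np.array([loc("opener_block",x,y-33.75+2.5,z) for x,y,z in((125,143,26),(125,-143,26),(-125,-143,26),(-125,143,26))])
cv2.polylines(c,[np.int32((proj(d,n)-[x0,y0]+.5)*s)],1,(0,0,255))
for b,w,h in(("fork",36,106),("opener",57,95),("spoon",36,105),("peeler",41,93)):
    n=np.array([loc(b+"_block",x,y+2.5,24) for x,y in((-h,w/2),(-24,w/2),(-24,-w/2),(-h,-w/2))])
    cv2.polylines(c,[np.int32((proj(d,n)-[x0,y0]+.5)*s)],1,(255,0,255))
cv2.imwrite("pics/w_insc.png",c)
E
```

```text
(no output)
```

View pics/w_insc.png

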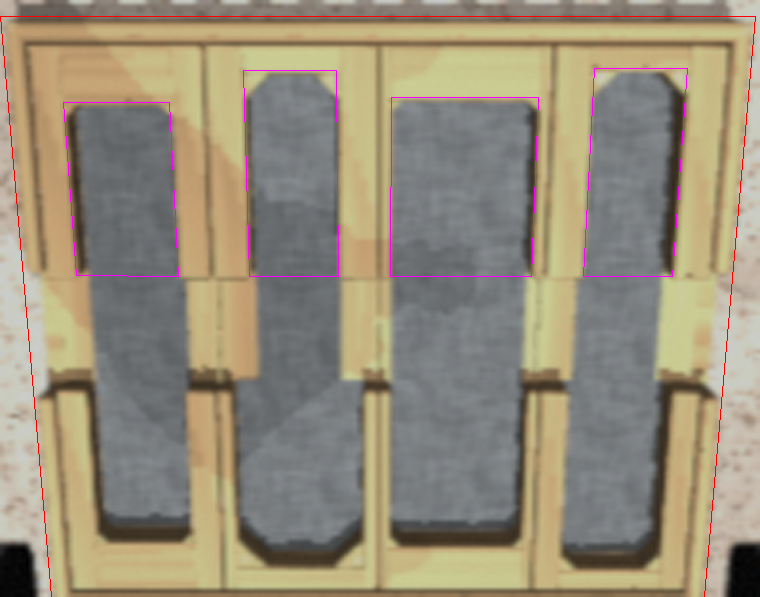

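With the 2.5 mm shift, the bay outlines match, so I'm applying it. One wrist view over the pieces next.

```bash
python3 - <<'E'
from h import *
for n in list(POS):
    if "block" in n: POS[n]=list(map(float,loc(n,0,2.5)[:2]))+[POS[n][2]]
json.dump(POS,open("poses.json","w"))
r.move_pose([420,-270,300],quat(0))
D={"opener":(174,20),"peeler":(170,20),"fork":(196,10)}
d=shot("wrist","w_pcs"); x0,y0,s=150,70,1.0
print(sensors.observe()["clock"])
im=d["image"][:,:,::-1]
allp=np.vstack([proj(d,loc(n,x,0,5)) for n,(l,w) in D.items() for x in(-l/2,l/2)])
x0,y0=np.maximum(np.int32(allp.min(0))-25,0); x1,y1=np.int32(allp.max(0))+25; s=min(800/(x1-x0),600/(y1-y0),4)
c=cv2.resize(im[y0:y1,x0:x1],None,fx=s,fy=s,interpolation=cv2.INTER_CUBIC)
for n,(l,w) in D.items():
    for a,b in(((-l/2,0,5),(l/2,0,5)),((0,-w/2,8),(0,w/2,8)),((-l/2,-8,5),(-l/2,8,5)),((l/2,-8,5),(l/2,8,5))):
        q=np.int32((proj(d,[loc(n,*a),loc(n,*b)])-[x0,y0]+.5)*s); cv2.line(c,q[0].tolist(),q[1].tolist(),(255,0,255))
cv2.imwrite("pics/w_pcsc.png",c); print(c.shape,s,x0,y0)
d=np.load("pics/w_ins.npy",allow_pickle=True).item()
print(proj(d,[loc("spoon",97,0,8),loc("spoon",-97,0,4)]))
E
```

```text
3.575
(600, 636, 3) 3.2432432432432434 214 95
[[149.962 232.652]
 [155.084 113.994]]
```

View pics/w_pcsc.png

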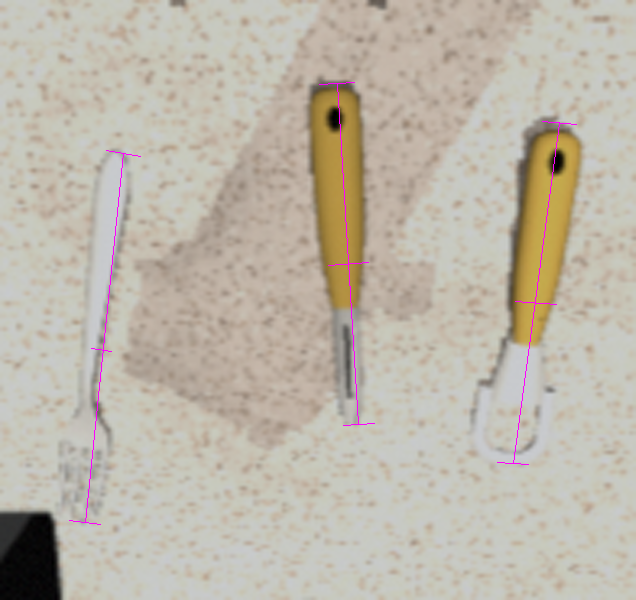

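The overlay agrees: the peeler is about 2.5 mm further –y with 0.02 rad less yaw, and the fork's offset is parallax from its arch. Peeler first.

```bash
sed -i 's/^    return np.array(\[0,np.cos/    return np.array([0,np.cos/' h.py; cat >> h.py <<'E'
def pick(n,op,z=5):
    x,y,w=POS[n]; q=quat(w)
    r.move_pose([x,y,110],q); r.grip(op)
    r.line_to([x,y,z],q,v=120); r.grip(0.0)
    o=sensors.observe(); print(n,"gap mm",o["finger_gap"]*85,"F",o["finger_force"],"tcp",o["tcp_pos"],"f",o["ft_force"])
    r.line_to([x,y,110],q,v=150)
    o=sensors.observe(); print(" lifted gap",o["finger_gap"]*85,"F",o["finger_force"],"t",o["clock"])
    return o["finger_gap"]
def place(n,gap,z=12.5,rel=0.2):
    x,y,w=POS[n+"_block"]; q=quat(w)
    r.line_to([x,y,110],q,v=200); r.line_to([x,y,z],q,v=80); r.pause(.2)
    o=sensors.observe(); print(" down tcp",o["tcp_pos"],"f",o["ft_force"])
    r.grip(gap+rel); r.line_to([x,y,110],q,v=150)
    print(" t",sensors.observe()["clock"])
E
python3 - <<'E'
from h import *
x,y,w=POS["peeler"]; POS["peeler"]=[x,y-2.5,w-0.02]; json.dump(POS,open("poses.json","w"))
g=pick("peeler",.7)
if g*85>8: place("peeler",g)
shot("top","top1")
E
```

```text
peeler gap mm 0.18879823978118 F 0.0 tcp [ 446.524 -273.523    5.049] f [-0.307  0.047 -0.12 ]
 lifted gap -0.046382692186902524 F 0.0 t 7.2167
```

```bash
python3 - <<'E'
from h import *
d=shot("scene","s1"); im=d["image"][:,:,::-1]
u=np.int32(proj(d,loc("peeler",0,0,40))[0]); print(u)
a=cv2.resize(im[u[1]-75:u[1]+75,u[0]-100:u[0]+100],None,fx=4,fy=4,interpolation=cv2.INTER_CUBIC)
cv2.imwrite("pics/s1c.png",a)
E
```

```text
[394 257]
```

View pics/s1c.png

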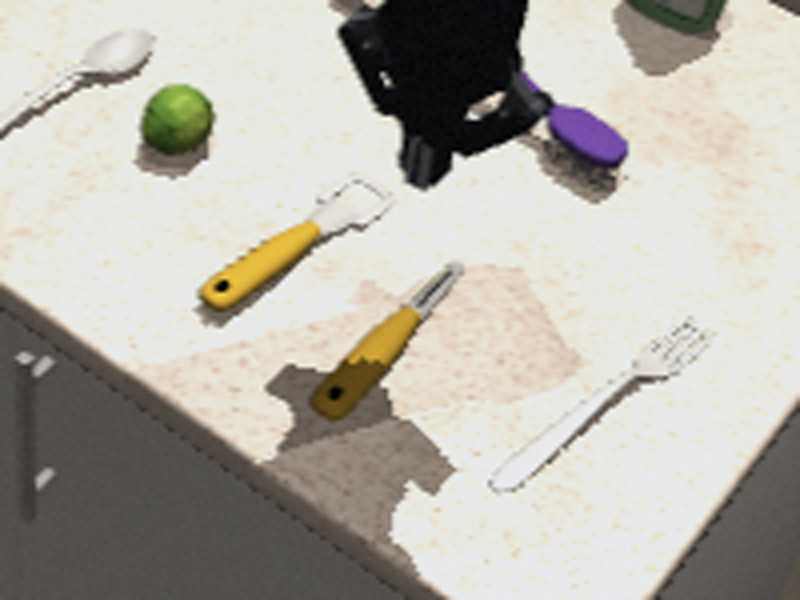

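```bash
python3 - <<'E'
from h import *
o=sensors.observe();d=np.load("pics/s1.npy",allow_pickle=True).item()
print(o["tcp_pos"],o["tcp_rot"],o["joints"])
u=np.int32(proj(d,loc("peeler",0,0,40))[0]);
t=o["tcp_pos"]
print((proj(d,[t+[0,0,k] for k in(0,20,40)]) -u+[100,75])*4)
im=shot("top","t1")["image"][:,:,::-1]
dt=np.load("pics/t1.npy",allow_pickle=True).item()
print("top tcp px",proj(dt,[t,t+[0,0,20]]))
a=cv2.resize(im[155:265,330:490],None,fx=5,fy=5,interpolation=cv2.INTER_CUBIC)
u=(proj(dt,[t])[0]-[330,155]+.5)*5; cv2.drawMarker(a,np.int32(u).tolist(),(255,0,255))
cv2.imwrite("pics/t1c.png",a)
E
```

```text
[ 445.571 -272.965  108.767] [-0.001 -0.022  1.     0.001] [ 0.43   0.349  0.082  1.957 -0.038  0.839  2.147]
[[415.214 225.56 ]
 [419.533 202.34 ]
 [423.959 178.544]]
top tcp px [[433.739 211.082]
 [435.737 210.032]]
```

View pics/t1c.png

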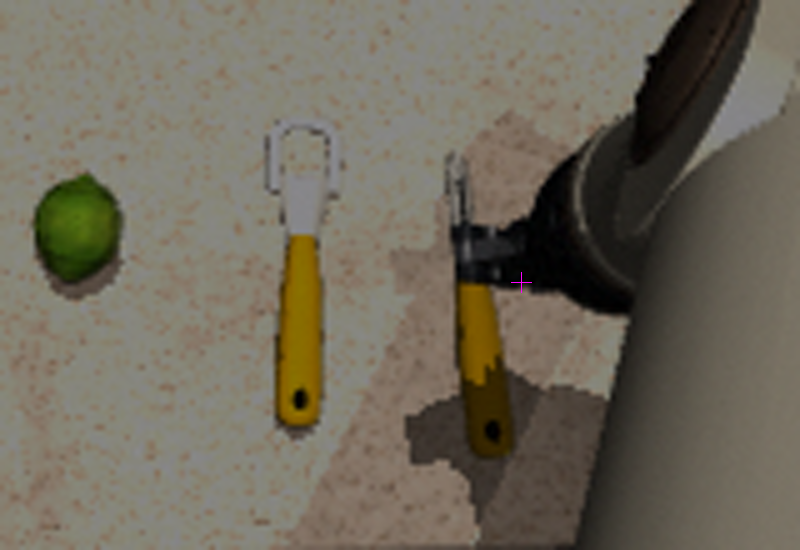

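```bash
python3 - <<'E'
from h import *
ds=np.load("pics/s1.npy",allow_pickle=True).item();dt=np.load("pics/t1.npy",allow_pickle=True).item()
u=np.int32(proj(ds,loc("peeler",0,0,40))[0])
us=np.array([425,180])/4+u-[100,75]-.5; ut=np.array([467,257])/5+[330,155]-.5
f=lambda p:np.r_[proj(ds,[p])[0]-us,proj(dt,[p])[0]-ut]
s=least_squares(f,[445,-270,100]);print(us,ut,s.x,s.fun)
print(sensors.observe()["joints"])
E
```

```text
[399.75 226.5 ] [422.9 205.9] [ 465.613 -252.391  116.943] [-3.958  0.836  2.93  -2.99 ]
[ 0.43   0.349  0.082  1.957 -0.038  0.839  2.147]
```

```bash
python3 - <<'E'
from h import *
o=sensors.observe(); t=o["tcp_pos"]
d=shot("wrist","w2",[t,t+[0,0,19]]); print(proj(d,[t,t+[0,0,19]]),o["clock"])
E
```

```text
[[323.094 229.13 ]
 [323.244 241.25 ]] 7.3667
```

View pics/w2.png

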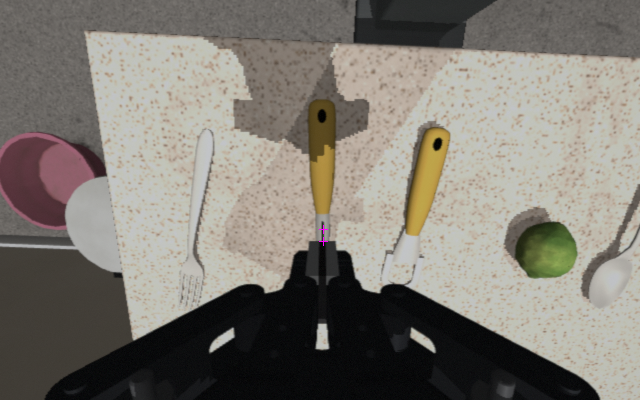

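The wrist view shows the closed fingertips near (322,240), while the reported TCP projects to (323,229). Together with the scene view, this suggests the real tips sit well above the reported TCP, so the fingers closed above the peeler. I'll measure that directly with a gentle touch on bare worktop.

```bash
python3 - <<'E'
from h import *
d=np.load("pics/w2.npy",allow_pickle=True).item(); t=sensors.observe()["tcp_pos"]
print("tcp_to_grasp",r.tcp_to_grasp,[ (k,proj(d,[t+[-11,0,k]])[0]) for k in(0,20,35,50)])
x,y=450,-226; q=quat(0)
r.line_to([x,y,60],q); r.line_to([x,y,16],v=60); f0=sensors.observe()["ft_force"]
z=16
while z>-50:
    z-=2; r.line_to([x,y,z],v=40); o=sensors.observe(); f=o["ft_force"]-f0
    if np.abs(f).max()>3 or z%10==0: print(z,o["tcp_pos"],f)
    if np.abs(f).max()>3: break
r.line_to([x,y,60]); print(sensors.observe()["clock"])
E
```

```text
tcp_to_grasp 18.700000000000003 [(0, array([323.751, 212.991])), (20, array([323.987, 224.249])), (35, array([324.201, 234.496])), (50, array([324.459, 246.806]))]
10 [ 449.865 -225.971    9.835] [-0.991  0.673 -0.203]
0 [ 449.92  -225.923   -0.133] [-1.007  0.774 -0.82 ]
-10 [ 449.811 -225.966  -10.152] [ 0.405  0.855 -0.15 ]
-20 [ 449.837 -225.919  -20.16 ] [-1.105  0.432  0.273]
-30 [ 449.874 -225.938  -30.134] [-0.476  0.607  0.252]
-40 [ 450.161 -226.073  -38.655] [-5.479  3.897 17.349]
16.725
```

The tips touch the worktop at a reported z of about -38, so they sit 38 mm behind the nominal TCP, which agrees with the scene and wrist views. I'll correct every height by that and retry.

```bash
sed -i 's/,110\]/,H]/g; s/def pick(n,op,z=5)/OFF=-38; H=110+OFF   # measured: real finger tips sit 38 mm behind the nominal TCP\ndef pick(n,op,z=4+OFF)/; s/z=12.5,/z=11.5+OFF,/' h.py
python3 - <<'E'
from h import *
g=pick("peeler",.7)
if g*85>8: place("peeler",g)
shot("top","top2")
E
```

```text
peeler gap mm 23.00141096998572 F 59.4825142621994 tcp [ 447.154 -273.9    -33.08 ] f [-1.003  0.261  5.122]
 lifted gap 23.52689360064016 F 58.835259675979614 t 19.95
 down tcp [483.246 207.919 -26.285] f [-0.239 -0.063  0.113]
 t 25.2167
```

The peeler is gripped and placed with no contact force. Next the opener, then look.

```bash
python3 - <<'E'
from h import *
g=pick("opener",.75)
if g*85>8:
    place("opener",g)
    g=pick("spoon",.5)
    if g*85>4: place("spoon",g)
r.line_to([420,150,120],quat(0),v=250)
d=shot("top","top3"); im=d["image"][:,:,::-1]
a=cv2.resize(im[150:270,145:365],None,fx=3.6,fy=3.6,interpolation=cv2.INTER_CUBIC); cv2.imwrite("pics/top3c.png",a)
E
```

```text
opener gap mm 39.35813179639416 F 60.8401358127594 tcp [ 466.993 -178.686  -32.89 ] f [-1.041 -0.641  5.217]
 lifted gap 39.70404423057198 F 60.48838019371033 t 29.2833
 down tcp [473.568 342.73  -26.097] f [-0.335  0.104  2.581]
 t 34.7333
spoon gap mm 6.977355762290341 F 58.74811090528965 tcp [466.375  39.385 -33.381] f [ 0.167 -0.357  5.717]
 lifted gap 6.664318106726393 F 58.62978798613767 t 38.5
 down tcp [478.267 275.239 -26.262] f [ 0.289 -0.19  -0.606]
 t 42.5333
```

View pics/top3c.png

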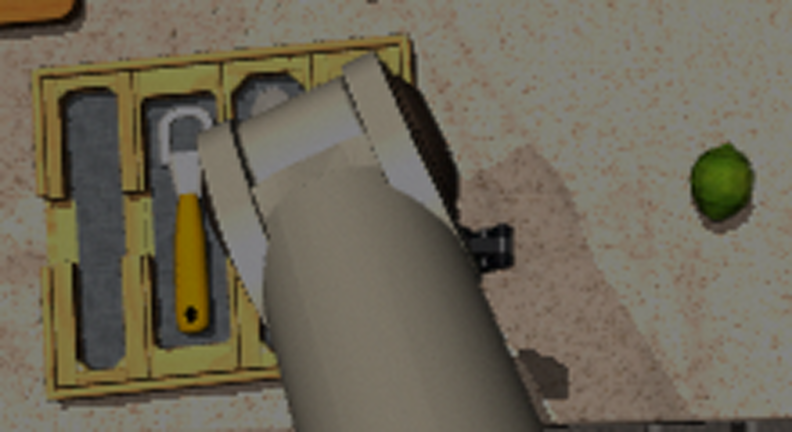

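The opener lies in its bay with its head near (187,135) and tail near (192,325), and the lime hasn't moved. The arm hides the spoon and peeler. Fork next, then a check over the whole insert.

```bash
python3 - <<'E'
from h import *
g=pick("fork",.5)
if g*85>4: place("fork",g)
r.line_to([420,306,260],quat(0.072),v=250)
d=shot("wrist","w4"); im=d["image"][:,:,::-1]; print(sensors.observe()["clock"])
x0,y0,s=222,110,3.8
c=cv2.resize(im[y0-10:y0+145,x0-10:x0+200],None,fx=s,fy=s,interpolation=cv2.INTER_CUBIC)
for b in("fork","opener","spoon","peeler"):
    q=np.int32((proj(d,[loc(b+"_block",x,0,12) for x in(-90,90)])-[x0-10,y0-10]+.5)*s); cv2.line(c,q[0].tolist(),q[1].tolist(),(255,0,255))
    q=np.int32((proj(d,[loc(b+"_block",0,y,15) for y in(-30,30)])-[x0-10,y0-10]+.5)*s); cv2.line(c,q[0].tolist(),q[1].tolist(),(255,0,255))
cv2.imwrite("pics/w4c.png",c)
E
```

```text
fork gap mm 6.248007225493473 F 58.75064134597778 tcp [ 491.101 -394.872  -33.108] f [-0.351  0.768  4.59 ]
 lifted gap 6.625566152569499 F 58.631161423400044 t 47.9583
 down tcp [468.693 410.105 -26.167] f [ 0.544 -0.061  0.302]
 t 54.8333
55.9167
```

View pics/w4c.png

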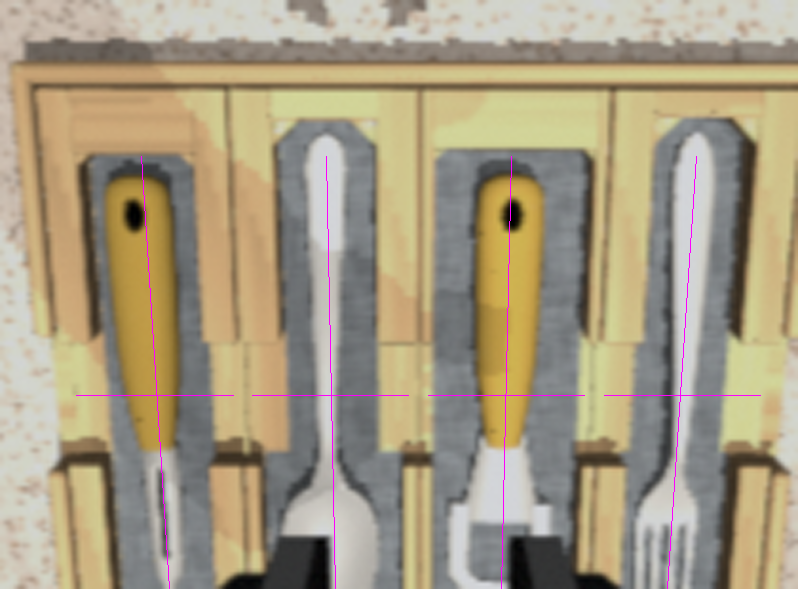

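The final view shows all four pieces centred and aligned in their own bays, with clear gaps at the handle ends. The gripper is well above and the clock reads 56 s, so I'm handing it in.

```bash
python3 -c "
from h import *
print(ticket.finish_job())"
```

```text
the job is handed in; nothing more can be done
None
```

I put the fork, spoon, peeler and opener in their own bays, left the lime in place, and handed the job in at about 56 s; no verdict came back, but the last camera view showed all four aligned.

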